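Second course of instrument boxes on the autoclave tray

TASK

On the loading tray, a long and a short steel instrument box stand end to end as the first course. Take the matching long box and the matching short box from the bench and gently lay them on top as a second course in the opposite order, so that the long one bridges the gap between the two lower boxes, the short one fills the rest of the long lower box, and both ends and the sides are flush with the course below. Leave the lower boxes where they are.

Things in the scene. Friction and masses are not known exactly. Their poses are not given: they have to be found in the camera images.
- lower_long: Long box of the first course, loose in the dark loading tray (280 x 130 mm, on the robot's right): closed stainless steel instrument box with a flat lid with two rows of small dark vent holes, 120 x 46 x 34 mm (length, width, height), about 0.35 kg. Origin at the centre of its underside; x along its length, y across, z up. Its underside is 4 mm above the bench (the tray floor), so its top is 38 mm above the bench; the tray's rim is 12 mm high.
- lower_short: Short box of the first course, in line with the long one in the tray: same kind, 55 x 46 x 34 mm (length, width, height), about 0.2 kg, standing loose at the same height. Origin at the centre of its underside; x along its length (in line with the long lower box to within a few degrees), y across, z up. The two lower boxes' centres are about 98 mm apart, with a gap of about 10 mm between their ends; the second course has room for the same gap.
- long_box: Long box to be laid, standing on the bench on the robot's left, outside the tray: same kind and size as the lower long box, 120 x 46 x 34 mm, about 0.3 kg, contents may vary. Origin at the centre of its underside; x along its length, y across its width, z up. Either way round will do. Nearby on the bench stand bystanders of the same make: a flat one of the same length but only 18 mm high, and a middling one 88 mm long.
- short_box: Short box to be laid, standing on the bench on the robot's left, outside the tray: same kind and size as the lower short box, 55 x 46 x 34 mm, about 0.16 kg, contents may vary. It is the shortest box on the bench. Origin at the centre of its underside; x along its length, y across its width, z up. Either way round will do.
Things that resemble listed ones, but are neither listed nor needed, are in the scene too. What is shaped like the short_box but orange, red or yellow is not meant.

How it is judged:
At the end, for the whole second after the job is handed in: Both boxes lie released, level and still on the first course in opposite order, ends and sides flush with it within 15 mm along and across, turned under 12 degrees: the long one over the gap, the short one on the long lower box's outer half. Lower boxes level, moved under 15 mm (horizontal distance between long_box and lower_short between 0.0175 and 0.0475 m and horizontal distance between long_box and lower_long between 0.0505 and 0.0805 m and horizontal distance between short_box and lower_long between 0.0175 and 0.0475 m and horizontal distance between short_box and lower_short between 0.1155 and 0.1455 m and y of long_box in the frame of lower_long between -0.015 and 0.015 m and z of long_box in the frame of lower_long between 0.029 and 0.039 m and angle between the x axis of each of long_box, short_box and the x axis of lower_long, either way round below 0.21 rad and angle between each of long_box, short_box, lower_long, lower_short's own z axis and vertical below 0.1 rad and linear speed of each of long_box, short_box below 0.02 m/s and y of short_box in the frame of lower_long between -0.015 and 0.015 m and z of short_box in the frame of lower_long between 0.029 and 0.039 m and distance of each of lower_long, lower_short from where it was at the start of the episode below 0.015 m); the robot touches nothing.
It fails at once if a box is dropped: let go more than about 12 mm above its support, it falls faster than 0.5 m/s ((linear speed of long_box above 0.5 m/s and contact force between long_box and the fingers below 0.1 N) or (linear speed of short_box above 0.5 m/s and contact force between short_box and the fingers below 0.1 N)).
It also fails if it takes over 53 s, if anything falls off the work surface, if the arm or the gripper's body presses on something with over 40 N, if the wrist force passes 120 N, or if a joint passes its speed limit or range.

ROBOT

A 6-joint arm with a two-finger parallel gripper is mounted at the origin on the work surface. World frame = base frame: x ahead of the robot, y to its left, z up, the work surface at z = 0. Lengths are in m, angles in rad, forces in N, time in s.
With the tool pointing down it reaches from about 0.25 to 0.8 m from the base axis. Payload 3.9 kg.
Tool frame: the origin (TCP) lies midway between the tips of the shut fingers; the grasp point (between the pads) lies 19 mm behind it; z points along the fingers, y is the direction in which the jaws open and shut (so a half turn about z gives the same grasp; the last joint's range is limited). The gripper opens to 85 mm and grips with 20 to 120 N. Pads are 22 mm wide; open, the fingers measure 114 mm over their backs; the gripper's body (76 mm by 85 mm) begins 54 mm behind the grasp point. The pads swing forward as they close: fully open they stand 13 mm farther back than shut.
Start: joints at [-1.108, 0.26, -0.138, 1.173, 0, 1.571], TCP at [0.234, -0.47, 0.231] pointing down, gripper open.
Joint ranges: [-2.78, 2.78], [-0.83, 1.72], [-1.28, 1.37], [-1.9, 2.12], [-1.57, 1.48], [-3.14, 3.14]. Speed limits (rad/s): [2.57, 2.57, 3.14, 3.14, 3.14, 3.14].

INTERFACE

Orientations are given as a unit quaternion [w, x, y, z].
In Python, from plant import robot gives the robot as it stands.
- The arm moves only by the shell command python3 -m pendant 'ROWS' [FORCE]. ROWS is JSON, a list of rows, each a list of 3 entries, a list of its own where there are three numbers: the shift along the world's x, y, z in cm, then the turn, a rotation vector about the world's x, y, z in degrees, then the closure, from -1 (fully open) to 1 (shut), so that 0 is half open. In form: [[[x, y, z], [ax, ay, az], gripper], ...]. A call has 1 to 5 rows; each row is the pose to reach, as a shift and turn from the pose commanded when the call began; what a row does not reach only later rows make up. A row lasts 1/10 s, in which the tool goes at most 50 mm and 8.59 degrees, less where a joint would pass 70% of its speed; a pose out of reach is approached as far as the arm can. A call with a gripper value outside its range is refused whole. The fingers move at their own pace and stop on an object; FORCE is the grip in N (left out, the last holds). Time passes only in rows, so rows that repeat a pose let the fingers close. It gives the time, the measured TCP pose, the force and the opening at its end, in the units of the state.
- robot.observe(): the state, without advancing time (a new reading comes with each control period).
- robot.grab_frame(name): name is "scene" or "side" or "wrist"; returns a dict with "image" (420x560x3 uint8, red, green, blue), "fx", "fy", "cx", "cy" (pixels), "camera_from_world" (4x4, takes a point from world to camera coordinates). Camera axes: x right, y up, looking along -z (the intrinsics and any distortion apply to the point x, -y, -z); pixel columns grow to the right and rows downward; lengths in m; the calibration is good to about 2 mm. A picture is of the moment at which its call begins. There is no depth.
- robot.finish_job(): hands the job in, once; it reports no verdict.
Trained networks look in a picture, given as the dict that the camera call returned (one of the last four; its "shot" number tells which), for a name from the list of things; names that differ only in an ending like _2 or _b are one class to them, and where a whole thing is asked for, a point or a joint stands for the part that bears it (a point fixed in the world has none). Each returns a list of dicts, best first, with "confidence" (0 to 1); they miss things now and then, are a little off and sometimes report something else, mostly with a low value. They report only what shows in the picture. A call takes as long as a camera call. They do not tell look-alikes from the thing itself.
- robot.search_frame(picture, label): "box" ([left, top, right, bottom] in pixels, round what is visible of it).
- robot.outline_of(picture, label): "pixels" (420x560 bool, what is visible of it) and "box" ([left, top, right, bottom] in pixels, round what is visible of it).
The state is a dict: "time": time; "joint_pos": joint angles; "qd": joint speeds; "effort": joint torques, N m; "tcp_pos": TCP position; "ee_rot": TCP orientation; "ft_force": force on the tool from outside, world axes, zero at the start; "ft_torque": the same for the moment, N m; "gripper_width": finger opening in m.
Only numpy, scipy, OpenCV 4.12 (cv2) and the standard library are available. Lean on these libraries where they do the work, as an engineer would, in place of code of your own. Each camera call takes 0.05 s, during which the arm holds its last target. There are 200 camera calls.

## Working session

There is one attempt and no reset: what is moved stays moved. The work goes in short steps, Python scripts to look and compute and a shell command to move; the robot and the scene stay as the last step left them, time stands still between calls to the robot, and variables do not carry over. Pictures are saved under pics/ and viewed, about 8 in all and at most 12, crops included, and the job is handed in when it is done.

```bash
ls; mkdir -p pics; python3 - <<'E'
from plant import robot
import cv2,numpy as np
ims=[]
for n in ["scene","side"]:
    f=robot.grab_frame(n); im=cv2.cvtColor(f["image"],cv2.COLOR_RGB2BGR)
    cv2.imwrite(f"pics/{n}0.png",im)
    print(n,f["fx"],f["cx"],f["cy"],np.linalg.inv(f["camera_from_world"]).round(3).tolist(),f.keys())
    for l in ["long_box","short_box","lower_long","lower_short"]:
        print(l,[(np.round(d["box"]).tolist(),round(d["confidence"],2)) for d in robot.outline_of(f,l)])
s=robot.observe();print(s["time"],s["tcp_pos"],s["ee_rot"],s["gripper_width"])
E
```

```text
pics
scene 533.7890682150665 276.5909040661529 210.23118252975183 [[0.61, -0.65, 0.454, 0.962], [0.793, 0.501, -0.348, -0.355], [-0.001, 0.572, 0.821, 0.931], [0.0, 0.0, 0.0, 1.0]] dict_keys(['image', 'fx', 'fy', 'cx', 'cy', 'camera_from_world', 'shot'])
long_box [([386.0, 173.0, 436.0, 226.0], 0.61)]
short_box [([202.0, 187.0, 223.0, 218.0], 0.88), ([294.0, 168.0, 326.0, 201.0], 0.79), ([255.0, 195.0, 288.0, 227.0], 0.77), ([284.0, 232.0, 316.0, 269.0], 0.76)]
lower_long [([139.0, 275.0, 205.0, 327.0], 0.84)]
lower_short [([195.0, 259.0, 235.0, 291.0], 0.95), ([388.0, 171.0, 438.0, 226.0], 0.53)]
side 387.6603622400819 276.0104597039105 205.23640240644954 [[-0.997, 0.03, -0.07, 0.443], [-0.073, -0.65, 0.756, 0.602], [-0.022, 0.759, 0.65, 0.565], [0.0, 0.0, 0.0, 1.0]] dict_keys(['image', 'fx', 'fy', 'cx', 'cy', 'camera_from_world', 'shot'])
long_box [([177.0, 294.0, 210.0, 377.0], 0.85)]
short_box [([226.0, 204.0, 260.0, 234.0], 0.65), ([287.0, 209.0, 317.0, 239.0], 0.62), ([328.0, 185.0, 359.0, 211.0], 0.61), ([281.0, 248.0, 317.0, 282.0], 0.57)]
lower_long [([270.0, 131.0, 290.0, 163.0], 0.87), ([178.0, 294.0, 208.0, 372.0], 0.3)]
lower_short [([268.0, 161.0, 291.0, 188.0], 0.67)]
0.5 [ 0.23438264 -0.46974674  0.23126533] [-3.96609567e-05  9.73346242e-01  2.29340559e-01 -1.23510433e-05] 0.08562517438744206
```

View pics/scene0.png

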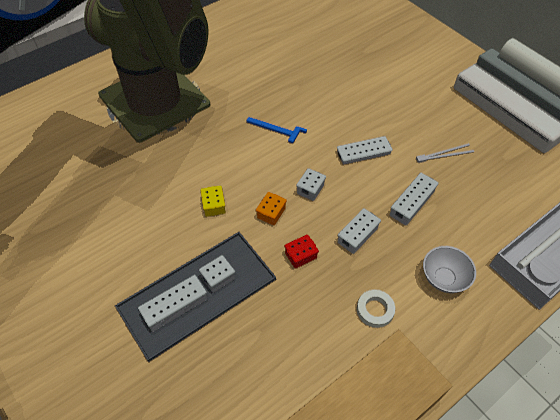

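View pics/side0.png

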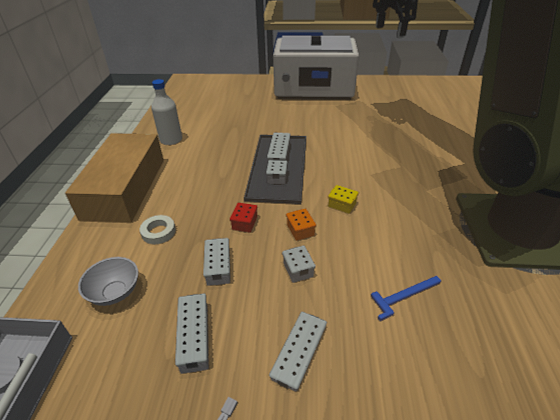

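Scene view: long_box at about (413,197), flat one (364,149), middling (358,230), short_box (311,183), lower_long (172,302), lower_short (217,270). Side view: long_box (192,332), short (298,263), lower_long (279,147), lower_short (277,172). I'll fit box models to steel-coloured masks in both views.

```bash
cat > fit.py <<'E'
import cv2,numpy as np
from scipy.optimize import minimize
def proj(f,P):
    T=np.array(f["camera_from_world"]); c=np.asarray(P)@T[:3,:3].T+T[:3,3]
    return np.c_[f["fx"]*c[:,0]/-c[:,2]+f["cx"], f["fy"]*-c[:,1]/-c[:,2]+f["cy"]]
def corners(p,dim,z0):
    x,y,a=p; L,W,H=dim; c,s=np.cos(a),np.sin(a)
    q=np.array([[i*L/2,j*W/2,k*H] for i in(-1,1) for j in(-1,1) for k in(0,1)])
    return np.c_[x+c*q[:,0]-s*q[:,1], y+s*q[:,0]+c*q[:,1], z0+q[:,2]]
def steel(f,box,m=6,vmin=70,smax=45):
    hsv=cv2.cvtColor(f["image"],cv2.COLOR_RGB2HSV)
    r=((hsv[...,1]<smax)&(hsv[...,2]>vmin)).astype(np.uint8)
    l,t,R,b=[int(v) for v in box]; k=np.zeros_like(r); k[max(t-m,0):b+m,max(l-m,0):R+m]=1; r*=k
    n,lab,st,_=cv2.connectedComponentsWithStats(r)
    r=(lab==1+np.argmax(st[1:,4])).astype(np.uint8)
    h=cv2.convexHull(cv2.findNonZero(r)); o=np.zeros_like(r); cv2.fillConvexPoly(o,h,1); return o
S=8
def ras(pts,shape):
    o=np.zeros(shape,np.uint8); h=cv2.convexHull(pts.astype(np.float32))
    cv2.fillConvexPoly(o,np.round(h*16).astype(np.int32),255,cv2.LINE_AA,4); return o/255.
def fit(fs,masks,dim,z0,p0):
    def cost(p):
        c=0
        for f,m in zip(fs,masks):
            r=ras(proj(f,corners(p,dim,z0)),m.shape); c+=1-np.minimum(r,m).sum()/np.maximum(r,m).sum()
        return c/len(fs)
    best=None
    for a in np.arange(0,np.pi,np.pi/6) if len(p0)==2 else [p0[2]]:
        s=np.array([p0[0],p0[1],a]); o=minimize(cost,s,method="Nelder-Mead",options=dict(initial_simplex=s+np.array([[0,0,0],[.02,0,0],[0,.02,0],[0,0,.3]]),xatol=1e-5,fatol=1e-5))
        if best is None or o.fun<best.fun: best=o
    return best.x,best.fun
def ray(f,u,v,z):
    T=np.linalg.inv(f["camera_from_world"]); d=T[:3,:3]@np.array([(u-f["cx"])/f["fx"],-(v-f["cy"])/f["fy"],-1]); return (T[:3,3]+d*(z-T[2,3])/d[2])[:2]
E
python3 - <<'E'
from plant import robot
from fit import *
fs=[robot.grab_frame(n) for n in("scene","side")]
B={"long_box":([386,173,438,226],[175,293,210,373],(.12,.046,.034),0),
"short_box":([294,168,326,201],[281,246,317,282],(.055,.046,.034),0),
"lower_long":([139,275,206,327],[268,131,291,160],(.12,.046,.034),.004),
"lower_short":([198,256,236,291],[265,160,291,187],(.055,.046,.034),.004),
"mid":([336,208,382,252],[202,237,232,287],(.088,.046,.034),0),
"flat":([336,135,392,165],[270,312,328,390],(.12,.046,.018),0)}
vis=[cv2.cvtColor(f["image"],cv2.COLOR_RGB2BGR) for f in fs]
for k,(b1,b2,d,z0) in B.items():
    ms=[steel(f,b,3) for f,b in zip(fs,(b1,b2))]
    p0=ray(fs[0],(b1[0]+b1[2])/2,(b1[1]+b1[3])/2,.017)
    p,c=fit(fs,ms,d,z0,p0); print(k,p[:2].round(4),round(np.degrees(p[2]),1),"cost",round(c,3), [fit([f],[m],d,z0,p)[0].round(3).tolist() for f,m in zip(fs,ms)])
    for v,f in zip(vis,fs): cv2.polylines(v,[cv2.convexHull(proj(f,corners(p,d,z0)).astype(np.float32)).round().astype(int)],1,(0,0,255),1)
a=cv2.resize(vis[0][125:345,110:450],None,fx=1.5,fy=1.5); b=cv2.resize(vis[1][120:400,160:340],None,fx=1.17,fy=1.17)
h=max(a.shape[0],b.shape[0]); 
o=np.zeros((h,a.shape[1]+b.shape[1],3),np.uint8); o[:a.shape[0],:a.shape[1]]=a; o[:b.shape[0],a.shape[1]:]=b
cv2.imwrite("pics/fit.png",o)
E
```

```text
long_box [0.6108 0.278 ] 104.0 cost 0.156 [[0.607, 0.283, 1.842], [0.614, 0.273, 1.835]]
short_box [0.4475 0.1295] 115.9 cost 0.212 [[0.444, 0.136, 2.152], [0.45, 0.125, 1.827]]
lower_long [ 0.5092 -0.2466] 89.6 cost 0.283 [[0.501, -0.246, 1.507], [0.511, -0.277, 1.538]]
lower_short [ 0.5103 -0.1627] 92.7 cost 0.401 [[0.504, -0.151, 1.922], [0.512, -0.185, 1.643]]
mid [0.5999 0.1318] 102.4 cost 0.153 [[0.597, 0.135, 1.825], [0.602, 0.125, 1.798]]
flat [0.4424 0.2939] 248.2 cost 0.162 [[0.439, 0.3, 4.401], [0.443, 0.289, 4.347]]
```

View pics/fit.png

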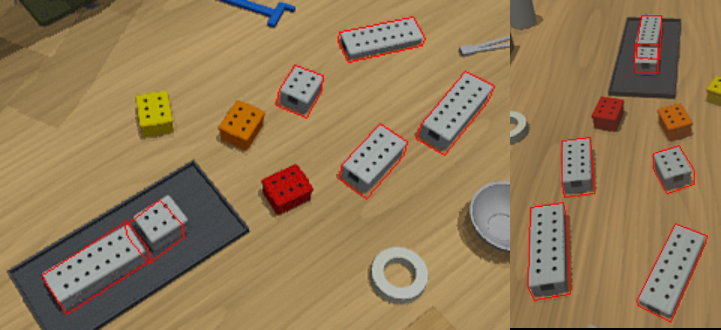

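The fits are right to about 5 mm except the tray boxes, which need a closer view. Moving above the tray to look with the wrist camera.

```bash
python3 -m pendant '[[[5,5,2],[0,0,8],-1],[[9,9,4],[0,0,16],-1],[[13,13,5],[0,0,24],-1],[[17,17,6],[0,0,32],-1],[[21,21,7],[0,0,40],-1]]' 60
python3 -m pendant '[[[1,3,0],[0,0,8],-1],[[2,5,0],[0,0,16],-1],[[2,5,0],[0,0,23.5],-1],[[2,5,0],[0,0,23.5],-1],[[2,5,0],[0,0,23.5],-1]]'
python3 - <<'E'
from plant import robot
import cv2,numpy as np
f=robot.grab_frame("wrist"); cv2.imwrite("pics/w1.png",cv2.cvtColor(f["image"],cv2.COLOR_RGB2BGR))
print(f["fx"],f["cx"],f["cy"],np.linalg.inv(f["camera_from_world"]).round(3).tolist())
for l in ["lower_long","lower_short"]:
    print(l,[(np.round(d["box"]).tolist(),round(d["confidence"],2)) for d in robot.outline_of(f,l)])
s=robot.observe();print(s["tcp_pos"],s["ee_rot"],s["joint_pos"])
E
```

```text
time: 1.1
tcp_pos: [0.407, -0.297, 0.2919]
ee_rot: [0.001, 0.835, 0.551, 0.0]
ft_force: [0.2, -0.4, 0.4]
gripper_width: 0.0854
time: 1.6
tcp_pos: [0.4258, -0.2484, 0.2911]
ee_rot: [0.0, 0.708, 0.706, -0.0]
ft_force: [-0.8, 1.0, 0.1]
gripper_width: 0.0853
307.1753777398189 281.32116802895894 207.3252873436451 [[1.0, 0.001, 0.001, 0.426], [-0.002, 0.952, 0.306, -0.171], [-0.001, -0.306, 0.952, 0.435], [0.0, 0.0, 0.0, 1.0]]
lower_long [([326.0, 124.0, 368.0, 220.0], 0.83)]
lower_short [([326.0, 68.0, 371.0, 118.0], 0.75)]
[ 0.42552842 -0.24884703  0.29105553] [-1.90332377e-05  7.07881381e-01  7.06331331e-01 -4.02234509e-05] [-5.29120291e-01  1.85795131e-01 -8.10081229e-02  1.30405036e+00
 -6.81076111e-05  1.04386814e+00]
```

View pics/w1.png

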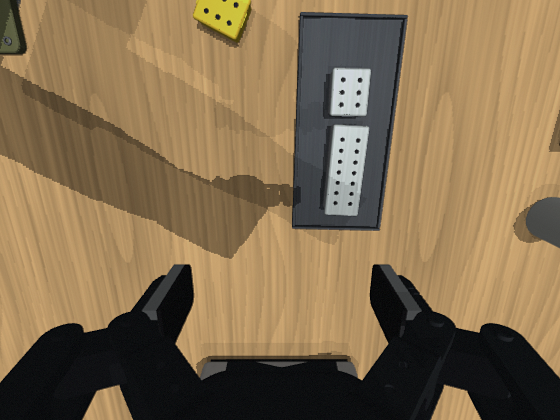

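Wrist view: lower_short top at about (350,92), lower_long at (347,170), both bright. Fitting the top faces only (bright pixels), in all views.

```bash
python3 - <<'E'
from plant import robot
from fit import *
fs=[robot.grab_frame(n) for n in("scene","side","wrist")]
B={"long_box":([386,173,438,226],[175,293,210,373],None,(.12,.046,0),.034),
"short_box":([294,168,326,201],[281,246,317,282],None,(.055,.046,0),.034),
"lower_long":([139,275,206,327],[268,131,291,160],[326,124,368,220],(.12,.046,0),.038),
"lower_short":([198,256,236,291],[265,160,291,187],[326,68,371,118],(.055,.046,0),.038)}
for k,(b1,b2,b3,d,z0) in B.items():
    F=[(f,b) for f,b in zip(fs,(b1,b2,b3)) if b]
    vs=[]
    ms=[]
    for f,b in F:
        g=f["image"].max(2)[b[1]:b[3],b[0]:b[2]]; v=np.percentile(g,75)*.82; vs.append(int(v)); ms.append(steel(f,b,3,v,60))
    G=[f for f,_ in F]; p0=ray(fs[0],(b1[0]+b1[2])/2,(b1[1]+b1[3])/2,z0)
    p,c=fit(G,ms,d,z0,p0); print(k,p.round(4),round(np.degrees(p[2]),1),"cost",round(c,3),vs)
    for f,m in zip(G,ms): q,e=fit([f],[m],d,z0,p);print("   ",q.round(4),round(e,3))
E
```

```text
long_box [0.611  0.2785 1.7986] 103.1 cost 0.081 [145, 125]
    [0.6095 0.28   1.794 ] 0.075
    [0.6122 0.2778 1.7947] 0.068
short_box [0.4488 0.1304 1.9955] 114.3 cost 0.112 [145, 126]
    [0.4479 0.1318 1.9736] 0.099
    [0.4497 0.1292 1.9973] 0.094
lower_long [ 0.5098 -0.2498  1.5271] 87.5 cost 0.109 [134, 123, 166]
    [ 0.5092 -0.2484  1.5202] 0.077
    [ 0.5112 -0.2507  1.5363] 0.13
    [ 0.5097 -0.251   1.5134] 0.106
lower_short [ 0.5091 -0.1517  1.5765] 90.3 cost 0.14 [143, 113, 174]
    [ 0.508  -0.1504  1.5936] 0.121
    [ 0.5099 -0.1527  1.5781] 0.135
    [ 0.5084 -0.1527  1.5166] 0.151
```

```bash
python3 -m pendant '[[[1.6,4.6,0],[0,0,1],-1],[[3.2,9.2,0],[0,0,2],-1],[[4.8,13.8,0],[0,0,4],-1],[[6.4,18.4,0],[0,0,5],-1],[[8,23,-1],[0,0,6],-1]]'
python3 -m pendant '[[[1.6,4.6,-1],[0,0,1],-1],[[3.2,9.2,-2],[0,0,2],-1],[[4.8,13.8,-4],[0,0,4],-1],[[6.4,18.4,-6],[0,0,5],-1],[[8,23,-8],[0,0,6],-1]]'
python3 -m pendant '[[[2.5,6.8,-2],[0,0,1.1],-1],[[2.5,6.8,-4],[0,0,1.1],-1],[[2.5,6.8,-4],[0,0,1.1],-1]]'
python3 - <<'E'
from plant import robot
from fit import *
fs=[robot.grab_frame(n) for n in("wrist",)]
f=fs[0]; im=cv2.cvtColor(f["image"],cv2.COLOR_RGB2BGR)
pt=proj(f,corners((.611,.2785,1.7986),(.12,.046,0),.034))
cv2.polylines(im,[cv2.convexHull(pt.astype(np.float32)).round().astype(int)],1,(0,0,255),1)
cv2.imwrite("pics/w2.png",im); s=robot.observe(); print(s["tcp_pos"],s["ee_rot"])
b=[int(max(0,v)) for v in (*pt.min(0),*pt.max(0))]; g=f["image"].max(2)[b[1]:b[3],b[0]:b[2]]
m=steel(f,b,25,np.percentile(g,75)*.82,60); print(b,fit([f],[m],(.12,.046,0),.034,(.611,.2785,1.8)))
E
```

```text
time: 2.4
tcp_pos: [0.5071, -0.0169, 0.2823]
ee_rot: [0.001, 0.669, 0.743, 0.001]
ft_force: [1.4, -0.3, 0.7]
gripper_width: 0.0855
time: 2.9
tcp_pos: [0.584, 0.2064, 0.2034]
ee_rot: [0.0, 0.629, 0.777, 0.0]
ft_force: [0.6, -0.2, 0.1]
gripper_width: 0.0855
time: 3.2
tcp_pos: [0.6072, 0.2752, 0.1591]
ee_rot: [-0.002, 0.621, 0.784, -0.002]
ft_force: [-1.3, -0.5, -0.3]
gripper_width: 0.085
[0.60717065 0.27338661 0.16111118] [-0.00109795  0.62111114  0.78371836 -0.00229537]
[261, 127, 315, 255] (array([0.61053123, 0.27640019, 1.76643061]), np.float64(0.4821190954345309))
```

View pics/w2.png

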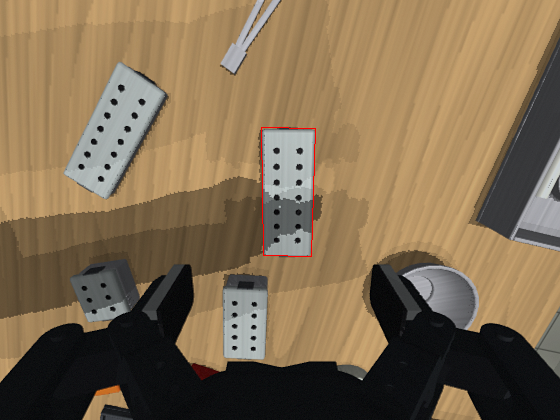

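The red outline matches the long box within 1–2 mm and the fingers clear its neighbours. Descending.

```bash
python3 -m pendant '[[[0.4,0.5,-4],[0,0,0],-1],[[0.4,0.5,-8],[0,0,0],-1],[[0.4,0.5,-12],[0,0,0],-1],[[0.4,0.5,-13],[0,0,0],-1],[[0.4,0.5,-13],[0,0,0],-1]]'
python3 -m pendant '[[[0,0,0],[0,0,0],-1]]'
```

```text
time: 3.75
tcp_pos: [0.6113, 0.276, 0.0334]
ee_rot: [-0.001, 0.622, 0.783, -0.002]
ft_force: [0.1, -0.6, 0.6]
gripper_width: 0.0856
time: 3.85
tcp_pos: [0.614, 0.2777, 0.0366]
ee_rot: [0.001, 0.622, 0.783, 0.001]
ft_force: [0.6, 0.5, 1.1]
gripper_width: 0.0853
```

```bash
python3 -m pendant '[[[-0.1,0,-1.5],[0,0,0],-1],[[-0.1,0,-3.0],[0,0,0],-1],[[-0.1,0,-3.0],[0,0,0],-1],[[-0.1,0,-3.0],[0,0,0],-0.2],[[-0.1,0,-3.0],[0,0,0],0.1]]' 60
python3 -m pendant '[[[0,0,0],[0,0,0],0.4],[[0,0,0],[0,0,0],0.7],[[0,0,0],[0,0,0],1],[[0,0,0],[0,0,0],1],[[0,0,0],[0,0,0],1]]'
python3 -m pendant '[[[0,0,0],[0,0,0],1],[[0,0,0],[0,0,0],1],[[0,0,0],[0,0,0],1]]'
python3 -c "
from plant import robot
import numpy as np
for i in range(4):
    robot.grab_frame('wrist'); s=robot.observe(); print(s['tcp_pos'],s['ee_rot'],s['gripper_width'])"
```

```text
time: 4.35
tcp_pos: [0.6129, 0.2783, 0.0063]
ee_rot: [0.001, 0.622, 0.783, 0.002]
ft_force: [-0.4, -0.1, 0.0]
gripper_width: 0.059
time: 4.85
tcp_pos: [0.6125, 0.2782, 0.006]
ee_rot: [0.001, 0.622, 0.783, 0.001]
ft_force: [-0.5, -1.4, 6.4]
gripper_width: 0.0451
time: 5.15
tcp_pos: [0.6125, 0.2782, 0.006]
ee_rot: [0.001, 0.622, 0.783, 0.001]
ft_force: [0.6, -0.0, 6.2]
gripper_width: 0.0448
[0.61253947 0.27820833 0.00601384] [6.51227498e-04 6.21749227e-01 7.83215051e-01 1.28796381e-03] 0.0448585526225664
[0.61252402 0.27823347 0.00600002] [6.45597950e-04 6.21713076e-01 7.83243764e-01 1.28052036e-03] 0.045195039515692106
[0.61255647 0.27821953 0.00603759] [6.72834651e-04 6.21744623e-01 7.83218646e-01 1.31310046e-03] 0.045095409400509885
[0.61253495 0.2782151  0.00601393] [6.65775075e-04 6.21723165e-01 7.83235736e-01 1.28260398e-03] 0.045056362904301546
```

```bash
python3 -m pendant '[[[0,0,1],[0,0,0],1],[[0,0,4],[0,0,0],1],[[0,0,8],[0,0,0],1],[[0,0,12],[0,0,0],1],[[0,-2,14],[0,0,0],1]]'
python3 -m pendant '[[[-1,-4,1],[0,0,-2],1],[[-2,-8.5,1],[0,0,-4],1],[[-3,-13,1],[0,0,-6],1],[[-4,-17.5,1],[0,0,-8],1],[[-5,-22,1],[0,0,-10],1]]'
python3 -m pendant '[[[-1,-4.5,0],[0,0,-1],1],[[-2,-9,0],[0,0,-2],1],[[-3,-13.5,0],[0,0,-3],1],[[-4,-18,0],[0,0,-4],1],[[-5,-21,0],[0,0,-4.7],1]]'
python3 -m pendant '[[[0,0,0],[0,0,0],1],[[0,0,0],[0,0,0],1],[[0,0,0],[0,0,0],1]]'
cat >look.py <<'E'
from plant import robot
from fit import *
import sys
fs=[robot.grab_frame(n) for n in("side","scene","wrist")]
s=robot.observe(); print(s["time"],s["tcp_pos"].round(4),s["ee_rot"].round(4),s["gripper_width"],s["ft_force"].round(1))
cv2.imwrite(sys.argv[1],cv2.cvtColor(fs[2]["image"],cv2.COLOR_RGB2BGR))
E
python3 look.py pics/w3.png
```

```text
time: 5.85
tcp_pos: [0.6131, 0.2604, 0.1486]
ee_rot: [0.001, 0.621, 0.784, 0.003]
ft_force: [0.5, -0.5, -2.5]
gripper_width: 0.045
time: 6.35
tcp_pos: [0.5604, 0.0361, 0.1545]
ee_rot: [0.0, 0.688, 0.726, -0.0]
ft_force: [0.4, -1.3, -2.5]
gripper_width: 0.0452
time: 6.85
tcp_pos: [0.5105, -0.1751, 0.1546]
ee_rot: [0.0, 0.718, 0.696, -0.0]
ft_force: [0.2, 0.7, -3.5]
gripper_width: 0.045
time: 7.15
tcp_pos: [0.5115, -0.1715, 0.1542]
ee_rot: [-0.0, 0.716, 0.698, 0.0]
ft_force: [-0.1, 0.5, -2.2]
gripper_width: 0.0454
7.3 [ 0.5117 -0.1711  0.1541] [-1.000e-04  7.161e-01  6.980e-01  1.000e-04] 0.045289736599895214 [-0.3  0.5 -2. ]
```

View pics/w3.png

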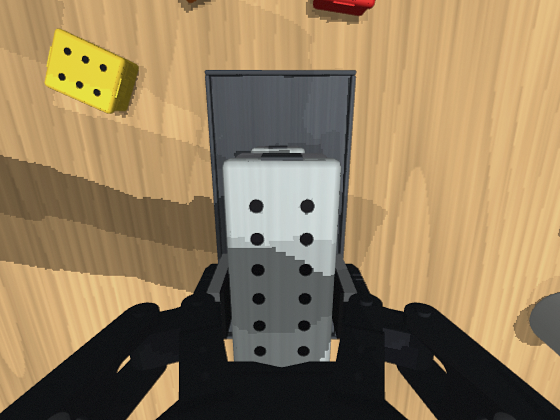

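```bash
python3 - <<'E'
from plant import robot
from fit import *
f=robot.grab_frame("wrist"); s=robot.observe(); z=s["tcp_pos"][2]+.028
for p in [(224,161),(340,161),(282,161)]: q=ray(f,*p,z); print(q, q-s["tcp_pos"][:2])
pt=proj(f,corners((s["tcp_pos"][0],s["tcp_pos"][1],np.radians(88.5)),(.12,.046,0),z)); print(pt)
E
```

```text
[ 0.49159819 -0.11175368] [-0.02008775  0.05945869]
[ 0.53530328 -0.11283072] [0.02361735 0.05838165]
[ 0.51345478 -0.1122923 ] [0.00176885 0.05892007]
[[327.48527354 400.78162372]
 [327.48527354 400.78162372]
 [234.6212893  400.60178826]
 [234.6212893  400.60178826]
 [342.60810628 158.29409839]
 [342.60810628 158.29409839]
 [220.21377416 158.10632578]
 [220.21377416 158.10632578]]
```

The box is held centred (about −1 mm along its length). Lowering it, with the last part slow.

```bash
python3 -m pendant '[[[-0.2,-1.25,-2],[0,0,0],1],[[-0.2,-1.25,-5],[0,0,0],1],[[-0.2,-1.25,-8],[0,0,0],1],[[-0.2,-1.25,-9.5],[0,0,0],1],[[-0.2,-1.25,-10],[0,0,0],1]]'
python3 -m pendant '[[[0,0,0],[0,0,0],1],[[0,0,-0.2],[0,0,0],1],[[0,0,-0.4],[0,0,0],1],[[0,0,-0.5],[0,0,0],1],[[0,0,-0.5],[0,0,0],1]]'
```

```text
time: 7.85
tcp_pos: [0.508, -0.1835, 0.0521]
ee_rot: [-0.002, 0.716, 0.698, -0.001]
ft_force: [-0.2, -0.8, -2.0]
gripper_width: 0.0449
time: 8.35
tcp_pos: [0.5097, -0.1849, 0.0495]
ee_rot: [0.0, 0.717, 0.697, 0.0]
ft_force: [0.1, -0.4, -1.5]
gripper_width: 0.045
```

```bash
python3 -m pendant '[[[0,0,-0.2],[0,0,0],1],[[0,0,-0.3],[0,0,0],1],[[0,0,-0.3],[0,0,0],1]]'
python3 -m pendant '[[[0,0,-0.1],[0,0,0],1],[[0,0,-0.2],[0,0,0],1],[[0,0,-0.2],[0,0,0],1]]'
```

```text
time: 8.65
tcp_pos: [0.5092, -0.1847, 0.0459]
ee_rot: [-0.0, 0.717, 0.697, -0.0]
ft_force: [-0.2, -0.8, -2.6]
gripper_width: 0.0455
time: 8.95
tcp_pos: [0.5094, -0.1848, 0.044]
ee_rot: [-0.0, 0.717, 0.697, -0.0]
ft_force: [0.3, 0.9, -1.4]
gripper_width: 0.0448
```

```bash
python3 -m pendant '[[[0,0,-0.1],[0,0,0],1],[[0,0,-0.1],[0,0,0],1],[[0,0,-0.1],[0,0,0],1]]'
```

```text
time: 9.25
tcp_pos: [0.5094, -0.1848, 0.044]
ee_rot: [0.0, 0.717, 0.697, 0.0]
ft_force: [-2.1, 1.1, 4.6]
gripper_width: 0.0452
```

Contact (+4.6 N). Release and rise.

```bash
python3 -m pendant '[[[0,0,0],[0,0,0],0.1],[[0,0,0],[0,0,0],-0.3],[[0,0,0],[0,0,0],-0.7],[[0,0,0],[0,0,0],-1],[[0,0,0],[0,0,0],-1]]'
python3 -m pendant '[[[0,0,0],[0,0,0],-1],[[0,0,1],[0,0,0],-1],[[0,0,4],[0,0,0],-1],[[0,0,8],[0,0,0],-1],[[0,0,12],[0,0,0],-1]]'
python3 -m pendant '[[[0,-3,3],[0,0,0],-1],[[0,-6,5],[0,0,0],-1],[[0,-8,5],[0,0,0],-1],[[0,-8,5],[0,0,0],-1],[[0,-8,5],[0,0,0],-1]]'
python3 look.py pics/w4.png
```

```text
time: 9.75
tcp_pos: [0.5095, -0.1848, 0.043]
ee_rot: [0.0, 0.717, 0.697, 0.0]
ft_force: [0.8, -0.2, -0.3]
gripper_width: 0.0856
time: 10.25
tcp_pos: [0.5089, -0.1846, 0.1647]
ee_rot: [-0.0, 0.717, 0.697, -0.0]
ft_force: [1.3, -0.5, 0.4]
gripper_width: 0.0854
time: 10.75
tcp_pos: [0.509, -0.2647, 0.2133]
ee_rot: [-0.0, 0.717, 0.697, 0.0]
ft_force: [0.1, -0.2, -0.6]
gripper_width: 0.0857
10.9 [ 0.5089 -0.2637  0.2127] [-8.000e-04  7.165e-01  6.976e-01 -1.000e-04] 0.08529140739558537 [-0.7  0.9 -1.2]
```

View pics/w4.png

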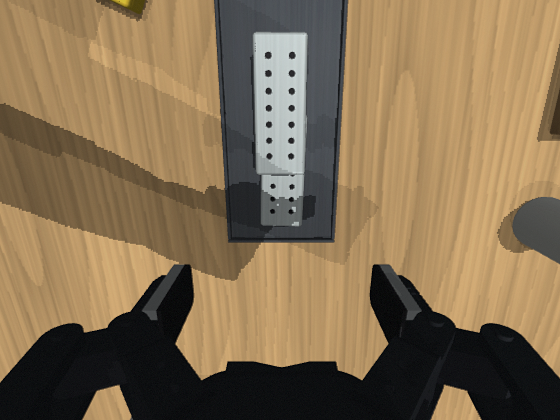

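Long box is laid: rows 33–174, cols 254–307; the free part of lower_long shows at rows 174–226. Checking numerically.

```bash
python3 - <<'E'
from plant import robot
from fit import *
f=robot.grab_frame("wrist")
print("long front/back",[ray(f,*p,.072).round(4) for p in[(254,33),(306.5,33),(305,174),(257,174)]])
print("lower_long outer end",[ray(f,*p,.038).round(4) for p in[(261.5,226),(301.5,226)]])
P=robot.grab_frame("side")
for g,n in((f,"w"),(P,"side")):
  im=cv2.cvtColor(g["image"],cv2.COLOR_RGB2BGR)
E
```

```text
long front/back [array([ 0.4897, -0.1262]), array([ 0.5329, -0.1273]), array([ 0.5314, -0.2449]), array([ 0.4863, -0.2438])]
lower_long outer end [array([ 0.4854, -0.3093]), array([ 0.5297, -0.3104])]
```

Long box centre ≈ (0.510, −0.186), as intended; short target is (0.508, −0.282). Going to the short box.

```bash
python3 -m pendant '[[[-0.7,4.5,0],[0,0,3],-1],[[-1.4,9,0],[0,0,6],-1],[[-2.1,13.5,0],[0,0,9],-1],[[-2.8,18,0],[0,0,12],-1],[[-3.5,22.5,0],[0,0,15],-1]]'
python3 -m pendant '[[[-0.7,4.5,0],[0,0,3],-1],[[-1.4,9,-1],[0,0,6],-1],[[-2.1,13.5,-3],[0,0,9],-1],[[-2.5,16.9,-5],[0,0,10.8],-1],[[-2.5,16.9,-5],[0,0,10.8],-1]]'
python3 -m pendant '[[[0,0,0],[0,0,0],-1],[[0,0,0],[0,0,0],-1]]'
python3 look.py pics/w5.png; python3 - <<'E'
from fit import *
from plant import robot
f=robot.grab_frame("wrist"); im=cv2.imread("pics/w5.png")
pt=proj(f,corners((.4488,.1304,1.9955),(.055,.046,0),.034))
cv2.polylines(im,[cv2.convexHull(pt.astype(np.float32)).round().astype(int)],1,(0,0,255),1)
cv2.imwrite("pics/w5.png",im)
E
```

```text
time: 11.5
tcp_pos: [0.4735, -0.0377, 0.213]
ee_rot: [-0.0, 0.619, 0.786, 0.0]
ft_force: [0.5, -0.1, 0.2]
gripper_width: 0.0854
time: 12.0
tcp_pos: [0.4464, 0.1326, 0.1607]
ee_rot: [-0.002, 0.54, 0.842, -0.001]
ft_force: [-0.6, -0.4, 0.4]
gripper_width: 0.0851
time: 12.2
tcp_pos: [0.4496, 0.1288, 0.1636]
ee_rot: [0.0, 0.543, 0.84, 0.0]
ft_force: [0.2, -0.5, -0.7]
gripper_width: 0.0853
12.35 [0.45   0.1284 0.1638] [5.000e-04 5.439e-01 8.392e-01 4.000e-04] 0.08559385760828042 [0.5 0.2 0.1]
```

View pics/w5.png

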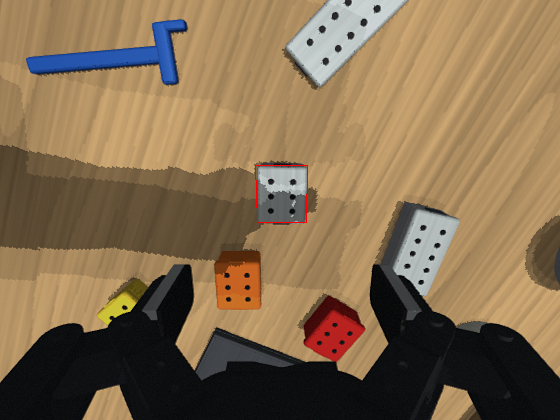

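The outline matches the short box, and the orange box and others are clear of the fingers. Descending and gripping.

```bash
python3 -m pendant '[[[-0.1,0.2,-4],[0,0,0],-1],[[-0.1,0.2,-8],[0,0,0],-1],[[-0.1,0.2,-12],[0,0,0],-1],[[-0.1,0.2,-13],[0,0,0],-1],[[-0.1,0.2,-13],[0,0,0],-1]]'
python3 -m pendant '[[[0,0,0],[0,0,0],-1],[[0,0,0],[0,0,0],-1]]'
```

```text
time: 12.9
tcp_pos: [0.4472, 0.1303, 0.0322]
ee_rot: [-0.001, 0.544, 0.839, -0.001]
ft_force: [-0.6, -0.4, 0.6]
gripper_width: 0.0856
time: 13.1
tcp_pos: [0.4505, 0.1316, 0.035]
ee_rot: [0.001, 0.543, 0.84, 0.002]
ft_force: [-0.7, -0.7, 0.7]
gripper_width: 0.0857
```

```bash
python3 -m pendant '[[[-0.1,-0.1,-1.5],[0,0,0],-1],[[-0.1,-0.1,-2.9],[0,0,0],-1],[[-0.1,-0.1,-2.9],[0,0,0],-1],[[-0.1,-0.1,-2.9],[0,0,0],-0.2],[[-0.1,-0.1,-2.9],[0,0,0],0.1]]' 50
python3 -m pendant '[[[0,0,0],[0,0,0],0.4],[[0,0,0],[0,0,0],0.7],[[0,0,0],[0,0,0],1],[[0,0,0],[0,0,0],1],[[0,0,0],[0,0,0],1]]'
python3 -m pendant '[[[0,0,0],[0,0,0],1],[[0,0,0],[0,0,0],1]]'
```

```text
time: 13.6
tcp_pos: [0.4485, 0.1305, 0.0053]
ee_rot: [0.001, 0.543, 0.84, 0.001]
ft_force: [1.1, -0.4, 0.4]
gripper_width: 0.059
time: 14.1
tcp_pos: [0.4486, 0.1306, 0.0054]
ee_rot: [0.001, 0.543, 0.84, 0.001]
ft_force: [-1.2, 0.4, 4.8]
gripper_width: 0.0452
time: 14.3
tcp_pos: [0.4486, 0.1306, 0.0054]
ee_rot: [0.001, 0.543, 0.84, 0.001]
ft_force: [0.1, -0.6, 4.1]
gripper_width: 0.0452
```

```bash
python3 -m pendant '[[[0,0,1],[0,0,0],1],[[0,0,4],[0,0,0],1],[[0,0,8],[0,0,0],1],[[0,0,12],[0,0,0],1],[[0,0,16],[0,0,0],1]]'
python3 -m pendant '[[[0.6,-4,1],[0,0,-2.5],1],[[1.2,-8,1],[0,0,-5],1],[[1.9,-12,1],[0,0,-7.5],1],[[2.5,-16,1],[0,0,-10],1],[[3.1,-20,1],[0,0,-13],1]]'
python3 -m pendant '[[[0.6,-4,0],[0,0,-2.5],1],[[1.2,-8,0],[0,0,-5],1],[[1.9,-12,0],[0,0,-7.5],1],[[2.4,-16,0],[0,0,-10],1],[[2.8,-20,0],[0,0,-12.7],1]]'
python3 -m pendant '[[[0,0,0],[0,0,0],1],[[0,0,0],[0,0,0],1],[[0,0,0],[0,0,0],1]]'
python3 look.py pics/w6.png
```

```text
time: 14.8
tcp_pos: [0.4467, 0.13, 0.1663]
ee_rot: [-0.0, 0.543, 0.84, -0.0]
ft_force: [1.5, 0.5, -1.3]
gripper_width: 0.0453
time: 15.3
tcp_pos: [0.478, -0.0713, 0.1749]
ee_rot: [0.0, 0.635, 0.772, 0.0]
ft_force: [0.6, 0.7, -1.6]
gripper_width: 0.0453
time: 15.8
tcp_pos: [0.506, -0.2713, 0.1746]
ee_rot: [-0.0, 0.717, 0.697, 0.0]
ft_force: [0.6, 1.0, -0.7]
gripper_width: 0.0454
time: 16.1
tcp_pos: [0.5057, -0.2687, 0.1741]
ee_rot: [-0.001, 0.716, 0.698, 0.0]
ft_force: [-0.4, -0.1, -2.4]
gripper_width: 0.0451
16.25 [ 0.5062 -0.2684  0.1743] [-3.000e-04  7.156e-01  6.985e-01  0.000e+00] 0.04509452942462995 [-0.2 -0.9 -2.1]
```

View pics/w6.png

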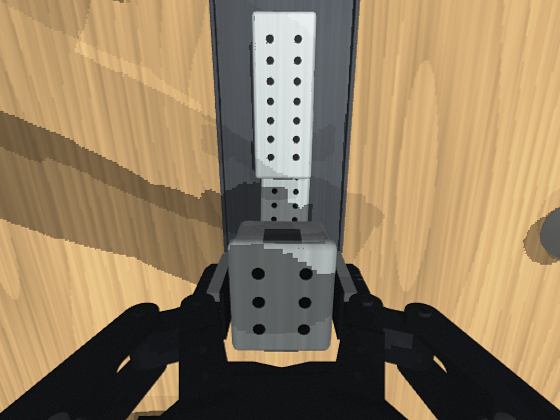

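```bash
python3 - <<'E'
from plant import robot
from fit import *
f=robot.grab_frame("wrist"); s=robot.observe(); z=s["tcp_pos"][2]+.0286
for p in [(230,241),(335.5,241),(331,350),(233,350)]: print((ray(f,*p,z)-s["tcp_pos"][:2]).round(4))
print("long",[ray(f,*p,.072).round(4) for p in[(253,12),(315.5,12),(309,178),(256,178)]])
E
```

```text
[-0.0204  0.0269]
[0.0226 0.0259]
[ 0.0222 -0.0289]
[-0.0231 -0.0279]
long [array([ 0.4896, -0.1261]), array([ 0.5332, -0.1272]), array([ 0.5292, -0.2452]), array([ 0.486 , -0.2442])]
```

```bash
python3 -m pendant '[[[0.2,-1.3,-1],[0,0,0],1],[[0.2,-1.3,-4],[0,0,0],1],[[0.2,-1.3,-8],[0,0,0],1],[[0.2,-1.3,-11],[0,0,0],1],[[0.2,-1.3,-12],[0,0,0],1]]'
python3 -m pendant '[[[0,0,0],[0,0,0],1],[[0,0,-0.2],[0,0,0],1],[[0,0,-0.4],[0,0,0],1],[[0,0,-0.5],[0,0,0],1],[[0,0,-0.5],[0,0,0],1]]'
python3 -m pendant '[[[0,0,-0.2],[0,0,0],1],[[0,0,-0.4],[0,0,0],1],[[0,0,-0.4],[0,0,0],1],[[0,0,-0.4],[0,0,0],1]]'
```

```text
time: 16.8
tcp_pos: [0.5057, -0.2817, 0.0501]
ee_rot: [-0.003, 0.716, 0.698, -0.001]
ft_force: [-1.1, -0.1, -2.3]
gripper_width: 0.0454
time: 17.3
tcp_pos: [0.509, -0.2831, 0.05]
ee_rot: [0.001, 0.716, 0.698, 0.0]
ft_force: [-0.4, 0.3, -1.5]
gripper_width: 0.0452
time: 17.7
tcp_pos: [0.5082, -0.2827, 0.045]
ee_rot: [-0.0, 0.716, 0.698, -0.0]
ft_force: [0.1, -0.1, -1.9]
gripper_width: 0.045
```

```bash
python3 -m pendant '[[[0,0.1,-0.1],[0,0,0],1],[[0,0.1,-0.1],[0,0,0],1],[[0,0.1,-0.1],[0,0,0],1]]'
python3 -m pendant '[[[0,0,-0.1],[0,0,0],1],[[0,0,-0.1],[0,0,0],1],[[0,0,-0.1],[0,0,0],1]]'
```

```text
time: 18.0
tcp_pos: [0.5084, -0.2817, 0.0441]
ee_rot: [-0.0, 0.716, 0.698, -0.0]
ft_force: [0.6, 0.6, -2.1]
gripper_width: 0.0451
time: 18.3
tcp_pos: [0.5085, -0.2819, 0.0434]
ee_rot: [0.0, 0.716, 0.698, 0.0]
ft_force: [-1.3, -0.1, 1.3]
gripper_width: 0.0452
```

Contact. Release, rise, back off toward −y to see.

```bash
python3 -m pendant '[[[0,0,0],[0,0,0],0.1],[[0,0,0],[0,0,0],-0.3],[[0,0,0],[0,0,0],-0.7],[[0,0,0],[0,0,0],-1],[[0,0,0],[0,0,0],-1]]'
python3 -m pendant '[[[0,0,0],[0,0,0],-1],[[0,0,1],[0,0,0],-1],[[0,0,4],[0,0,0],-1],[[0,0,8],[0,0,0],-1],[[0,0,12],[0,0,0],-1]]'
python3 -m pendant '[[[0,-3,3],[0,0,0],-1],[[-2,-6,6],[0,0,0],-1],[[-4,-6,8],[0,0,0],-1],[[-4,-6,8],[0,0,0],-1],[[-4,-6,8],[0,0,0],-1]]'
python3 look.py pics/w7.png
python3 - <<'E'
from plant import robot
from fit import *
a=[]
f=robot.grab_frame("scene"); im=cv2.cvtColor(f["image"],cv2.COLOR_RGB2BGR)[230:350,110:280]
w=cv2.imread("pics/w7.png")[0:300,200:480]
im=cv2.resize(im,None,fx=2.5,fy=2.5); cv2.imwrite("pics/f7.png",np.hstack([im,w]))
E
```

```text
time: 18.8
tcp_pos: [0.5084, -0.2818, 0.043]
ee_rot: [-0.0, 0.716, 0.698, -0.0]
ft_force: [-0.0, -0.3, -0.1]
gripper_width: 0.0853
time: 19.3
tcp_pos: [0.5079, -0.2816, 0.1647]
ee_rot: [-0.0, 0.716, 0.698, -0.0]
ft_force: [1.2, -0.7, 0.3]
gripper_width: 0.0857
time: 19.8
tcp_pos: [0.4686, -0.342, 0.2439]
ee_rot: [0.001, 0.716, 0.698, 0.0]
ft_force: [-0.7, 0.4, -0.4]
gripper_width: 0.0855
19.95 [ 0.4684 -0.3409  0.2418] [-1.000e-03  7.159e-01  6.982e-01 -1.000e-04] 0.08534721489795714 [-0.4  0.9 -0.5]
```

View pics/f7.png

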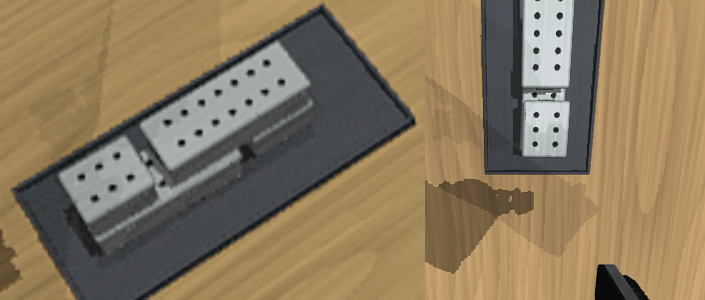

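Both views show the second course level, in opposite order, and flush with the first. One numeric check, then hand in if it agrees.

```bash
python3 - <<'E'
from plant import robot
from fit import *
fs=[robot.grab_frame(n) for n in("scene","wrist")]
R={}
for k,L,p0 in (("long",.12,(.51,-.1855,1.545)),("short",.055,(.508,-.2825,1.545))):
    d=(L,.046,0); ms=[]
    G=fs[:1] if k=="long" else fs
    for f in G:
        pt=proj(f,corners(p0,d,.072)); b=[int(max(0,v)) for v in (*pt.min(0),*pt.max(0))]
        g=f["image"].max(2)[b[1]:b[3],b[0]:b[2]]; ms.append(steel(f,b,2,np.percentile(g,75)*.85,60))
    p,c=fit(G,ms,d,.072,p0); R[k]=p; print(k,p.round(4),round(c,3))
ll,ls=np.array([.5095,-.250]),np.array([.5087,-.152])
for a in R:
    for n,l in(("ll",ll),("ls",ls)): print(a,n,np.linalg.norm(R[a][:2]-l).round(4))
ok=abs(R["long"][:2]-[.51,-.1845]).max()<.007 and abs(R["short"][:2]-[.509,-.2825]).max()<.007
print(ok, robot.observe()["time"])
if ok: robot.finish_job(); print("handed in")
E
```

```text
long [ 0.5081 -0.1825  1.5477] 0.092
short [ 0.5097 -0.2812  1.486 ] 0.146
long ll 0.0675
long ls 0.0305
short ll 0.0312
short ls 0.1292
True 20.1
the job is handed in; nothing more can be done
handed in
```

I laid the long box over the gap and the short box on the outer half of the lower long box, then handed the job in at about 20 s of the 53 s allowed. No verdict was reported. Both boxes were lowered until the force reading showed contact, released, and the arm was clear before handing in.

| Distance between centres | Measured | Allowed |
|---|---|---|
| Long box to lower short | 30.5 mm | 17.5–47.5 mm |
| Long box to lower long | 67.5 mm | 50.5–80.5 mm |
| Short box to lower long | 31 mm | 17.5–47.5 mm |
| Short box to lower short | 129 mm | 115.5–145.5 mm |

- **Lower boxes:** these distances use the lower boxes' positions measured at the start. The lower long box's outer end had not shifted after the first placing, but I did not remeasure either lower box after the second.
- **Alignment:** the last fit put the short box's turn about 2.5° from the lower long box and the long box's about 1°. The limit is 12°, and the short box's fit was the rougher of the two.
- **Disagreements:** the cameras differed by about 2–3 mm. My first fit of the boxes in the tray was poor, so I replaced it with one based on the top faces only. One fit of the long box from the wrist camera failed because of shadow, and I checked that grasp by eye against the projected outline instead.

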